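Load the ball carrier, jack it up to the reader and hold it there

TASK

First put the two loose grinding balls from the grey rest into the two empty wells of the carrier on the lift stand, so that each of its three wells holds one ball. Then set the small jack on the bench under the carrier with its saddle centred under the steel lift pad, pump its handle once fully down and let it come right up again to bed the balls, and press the handle fully down a second time so that the carrier is raised to the reader. Finish while still holding the handle down with the carrier up, resting on the jack alone; leave the other things on the bench where they are.

Things in the scene. Friction and masses are not known exactly. Their poses are not given: they have to be found in the camera images.
- ball_a_center (a point): Centre of a white ceramic grinding ball, 30 mm in diameter, 55 g. It starts in a shallow socket of the grey ball rest (a fixed block 60 x 120 x 20 mm, two sockets 60 mm apart), its centre 30 mm above the bench and 10 mm above the block's top.
- ball_b_center (a point): Centre of the second, identical ball, in the other socket of the rest.
- ball_c_center (a point): Centre of the third, identical ball, which already lies in the middle well of the carrier.
- well_left (a point): Centre of the floor of the carrier's left well (seen from the robot). Wells are round, 26 mm wide, 5 mm deep, in a row 52 mm apart; a seated ball's centre is 15 mm above this point, 10 mm above the carrier's top face. Axes of the stand: x from the carrier's front edge (35 mm before the wells) to the column, whose face is 79 mm behind the wells and top 136 mm above the bench; y left; z up.
- well_middle (a point): The same for the middle well, which starts with a ball in it.
- well_right (a point): The same for the right well.
- lift_pad (a point): The marked lift point: centre of the lower face of a round steel pad, 30 mm wide, 4 mm proud of the carrier's underside, straight below the middle well (black centre line on the carrier's front edge). 66 mm above the bench with the carrier down. Axes as for the wells. The space below the carrier is open at the front and sides.
- jack_block (a point): Centre of the pump block of the loose jack (0.7 kg; lift it by the block or slide it). Block 32 (x) x 36 (y) x 48 mm high, top 58 mm, on a base plate 60 mm wide, 10 mm thick, reaching 115 mm behind and 120 mm ahead of this point, which is 34 mm above the plate's underside. Axes: x from handle to saddle, y across, z up. The saddle is 95 mm ahead (+x), the handle points back (-x).
- saddle_top (a point): Centre of the top face of the jack's round steel saddle, 32 mm across; with the handle up it is 52 mm above the bench, 14 mm below the lift pad's height.
- handle_pad (a point): Centre of the upper face of the flat press pad (34 x 40 mm) at the end of the jack's pump handle, 85 mm from the pivot, which is 24 mm behind the block's centre and 42 mm above the bench. Handle up: the pad's face is 81 mm above the bench and 100 mm behind the block's centre; fully down: 44 mm above the bench, 109 mm behind.
- jack_handle (a joint): Pump handle angle: 0 = up (a spring returns it), 0.45 rad = fully down against its stop. The saddle rises in proportion, 34 mm in all; it sinks again when the handle is let up. Pushing it down takes about 4 N at the pad, 8 N once it carries the carrier.
- carrier (a joint): Height by which the carrier is raised: 0 = down, about 0.020 m when the jack under it is fully pumped; it sinks by its own weight.
- vial: Bystander: small capped vial, 26 mm wide and 55 mm high, standing at the back left; origin under its centre.
- petri_dish: Bystander: flat round white dish, 64 mm wide and 16 mm high, lying at the far left; origin under its centre.
- tape_roll: Bystander: roll of tape, 96 mm wide and 25 mm high, lying at the front right; origin under its centre.
- driver: Bystander: screwdriver-like hex driver, 161 mm long and 21 mm high, lying at the back right; origin under its centre.
- lift_stand: The fixed lift stand: a grey column with guide rods that guide the carrier, an aluminium bar 70 x 156 x 14 mm, straight up and down; its top face is 84 mm above the bench when down. Origin on the bench straight below the lift pad; x to the column, y left, z up.
- jack: The loose jack as a whole with its saddle and handle; origin on its underside below the centre of the pump block; axes as for the block.
There are look-alikes about, which are no part of the job. What is shaped like the part that bears ball_a_center but blue is not meant.

How it is judged:
By the outcome, as a careful person would: the job done as asked, in the order asked, and still so for the second after the job is handed in, while the arm keeps its last pose, push and grip.
It also fails if it takes over 70 s, if anything falls off the work surface, if the arm or the gripper's body presses on something with over 40 N, if the wrist force passes 120 N, or if a joint passes its speed limit or range.

ROBOT

A 7-joint arm with a two-finger parallel gripper is mounted at the origin on a cart in front of the work surface, level with it; the furniture and walls round the work are solid. World frame = base frame: x ahead of the robot, y to its left, z up, the work surface at z = 0. Lengths are in m, angles in rad, forces in N, time in s.
With the tool pointing down it reaches from about 0.425 to 0.925 m from the base axis. Payload 6.8 kg.
Tool frame: the origin (TCP) lies on the mounting face of the last link; the fingertips stand 173 mm ahead of it and the grasp point (between the pads) lies 155 mm ahead of it (grip_point_offset is the distance from the TCP to the grasp point, in m); x points along the fingers, z is the direction in which the jaws open and shut, and the axes are right-handed (so a half turn about x gives the same grasp; the last joint's range is limited). The gripper opens to 85 mm and grips with 20 to 120 N. Pads are 22 mm wide; open, the fingers measure 114 mm over their backs; the gripper's body (76 mm by 85 mm) begins 54 mm behind the grasp point. The pads swing forward as they close: fully open they stand 13 mm farther back than shut.
Start: joints at [-0.108, 0.477, 0.022, 1.555, -0.011, 1.109, -0.083], TCP at [0.675, 0, 0.405] pointing down, gripper open.
Joint ranges: [-2.96, 2.96], [-0.34, 2.1], [-1.41, 1.46], [0.24, 2.44], [-1.37, 4.51], [0.17, 1.92], [-2.96, 2.96]. Speed limits (rad/s): [2.39, 2.39, 3.14, 3.14, 3.14, 3.14, 3.14].

INTERFACE

Orientations are given as a rotation vector (axis times angle).
In Python, from bench import * gives the robot as it stands. The module is installed in compiled form; this text tells all that it offers.
- The arm moves only by the tool servo_tool, never from a script. Its argument "motion" is a list of rows, each a list of 5 numbers: the shift along the tool's x, y, z in m, then the turn about the tool's x in degrees, then the gripper command: -1 is fully open, 1 is shut, values between are in proportion. In form: [[dx, dy, dz, turn, fingers], ...]. A call has 1 to 8 rows; each row is the pose to reach, as a shift and turn from the pose measured when the call began, along the tool's axes at that moment; what a row does not reach only later rows make up. A row lasts 1/10 s, in which the tool goes at most 50 mm and 8.59 degrees, less where a joint would pass 70% of its speed; a pose out of reach is approached as far as the arm can. A call with a gripper value outside its range is refused whole. The fingers move at their own pace and stop on an object; "force" is the grip in N (left out, the last holds). Time passes only in rows, so rows that repeat a pose let the fingers close. It gives the time, the measured TCP pose, the force and the opening at its end, in the units of the state.
- get_obs(): the state, without advancing time (a new reading comes with each control period).
- grab_frame(name): name is "scene" or "side" or "wrist"; returns the picture (480x640x3 uint8, red, green, blue); there is no depth.
- camera_params(name): a dict with "mtx" (3x3 intrinsics, pixels), "world_to_cam" (4x4, takes a point from world to camera coordinates); the wrist camera has in their place "T_tool_cam" (4x4, takes a point from camera to tool coordinates, whose origin is the TCP and whose axes are the tool frame's). Camera axes: x right, y down, z forward; pixel columns grow to the right and rows downward; lengths in m; the calibration is good to about 2 mm. A picture is of the moment at which its call begins: read the wrist's pose just before it. camera_params takes no time and is no camera call.
- hand_in(): hands the job in, once; it reports no verdict.
The state is a dict: "clock": time; "joints": joint angles; "qvel": joint speeds; "tau": joint torques, N m; "tcp_pos": TCP position; "orientation": TCP orientation; "contact_force": force on the tool from outside, world axes, zero at the start; "moment": the same for the moment, N m; "grip_width": finger opening in m.
Only numpy, scipy, OpenCV 4.12 (cv2) and the standard library are available. Lean on these libraries where they do the work, as an engineer would, in place of code of your own. Each camera call takes 0.05 s, during which the arm holds its last target. There are 200 camera calls.

## Working session

There is one attempt and no reset: what is moved stays moved. The work goes in short steps, Python scripts to look and compute and a tool call to move; the robot and the scene stay as the last step left them, time stands still between calls to the robot, and variables do not carry over. Pictures are saved under pics/ and viewed, about 8 in all and at most 12, crops included, and the job is handed in when it is done.

Besides the shell and the picture viewer there is one more tool, called after "Request:" as name(argument=value, ...), one argument or row to a line, values as JSON. servo_tool: Moves the arm, as the interface text tells. Its arguments: {"type":"object","properties":{"motion":{"type":"array","items":{"type":"array","items":{"type":"number"}}},"force":{"type":"number"}},"required":["motion"]}

```bash
mkdir -p pics
cat > h.py <<'E'
from bench import *
import numpy as np, cv2
from scipy.spatial.transform import Rotation as R
def cam(name):
    p=camera_params(name); K=np.array(p["mtx"])
    if "world_to_cam" in p: T=np.linalg.inv(np.array(p["world_to_cam"]))
    else:
        o=get_obs(); W=np.eye(4); W[:3,:3]=R.from_rotvec(o["orientation"]).as_matrix(); W[:3,3]=o["tcp_pos"]; T=W@np.array(p["T_tool_cam"])
    return K,T
def ray(KT,u,v):
    K,T=KT; d=T[:3,:3]@np.linalg.inv(K)@[u,v,1]; return T[:3,3],d
def onz(KT,u,v,z):
    c,d=ray(KT,u,v); return c+d*(z-c[2])/d[2]
def px(KT,P):
    K,T=KT; q=np.linalg.inv(T)@np.append(P,1); q=K@q[:3]; return q[:2]/q[2]
def two(a,ua,b,ub):
    c1,d1=ray(a,*ua); c2,d2=ray(b,*ub)
    s=np.linalg.lstsq(np.c_[d1,-d2],c2-c1,rcond=None)[0]; p,q=c1+s[0]*d1,c2+s[1]*d2
    return (p+q)/2,np.linalg.norm(p-q)
def shot(name,f):
    KT=cam(name); im=np.array(grab_frame(name))[:,:,::-1].copy(); cv2.imwrite("pics/"+f+".png",im); return KT,im
E
python3 - <<'E'
from h import *
for n in ["scene","side","wrist"]:
    KT,im=shot(n,n+"0"); print(n,KT[0].tolist(),KT[1].round(3).tolist())
o=get_obs();print(o)
print(R.from_rotvec(o["orientation"]).as_matrix().round(3))
E
```

```text
scene [[575.4294726403165, 0.0, 321.11668576655524], [0.0, 575.4294726403165, 224.61349085448094], [0.0, 0.0, 1.0]] [[-0.488, -0.559, 0.67, -0.547], [-0.873, 0.315, -0.372, 0.603], [-0.002, -0.767, -0.642, 1.108], [0.0, 0.0, 0.0, 1.0]]
side [[607.0011410521627, 0.0, 316.21872746836823], [0.0, 607.0011410521627, 237.76237162472916], [0.0, 0.0, 1.0]] [[-0.999, -0.018, 0.046, 0.503], [-0.048, 0.579, -0.814, 1.101], [-0.012, -0.815, -0.579, 0.892], [0.0, 0.0, 0.0, 1.0]]
wrist [[354.8797476751263, 0.0, 315.3996550256241], [0.0, 354.8797476751263, 234.24373188056524], [0.0, 0.0, 1.0]] [[1.0, 0.0, -0.0, 0.674], [0.0, -0.953, -0.303, 0.077], [-0.0, 0.303, -0.953, 0.373], [0.0, 0.0, 0.0, 1.0]]
{'clock': 0.15, 'joints': array([-0.10809014,  0.47760068,  0.02236219,  1.55617054, -0.01152724,
        1.10929324, -0.08307464]), 'qvel': array([ 4.20910295e-05, -9.43122851e-04,  2.42574879e-03, -4.80078994e-03,
       -1.70913153e-03,  7.83297174e-04, -2.28957421e-03]), 'tau': array([ 1.55385478e-03, -5.96924365e+01,  1.60940632e+00, -2.81490952e+01,
        1.26662746e-02,  6.56643446e-03,  5.58682734e-05]), 'tcp_pos': array([6.74803607e-01, 1.31433375e-06, 4.03978316e-01]), 'orientation': array([-6.53884179e-05,  1.57213808e+00, -5.29796127e-05]), 'contact_force': array([ 0.55641474, -0.49664832,  0.11055489]), 'moment': array([-0.0122623 ,  0.01358578,  0.00746614]), 'grip_width': 0.0853042016280374}
[[-0.001 -0.     1.   ]
 [-0.     1.     0.   ]
 [-1.    -0.    -0.001]]
```

View pics/scene0.png

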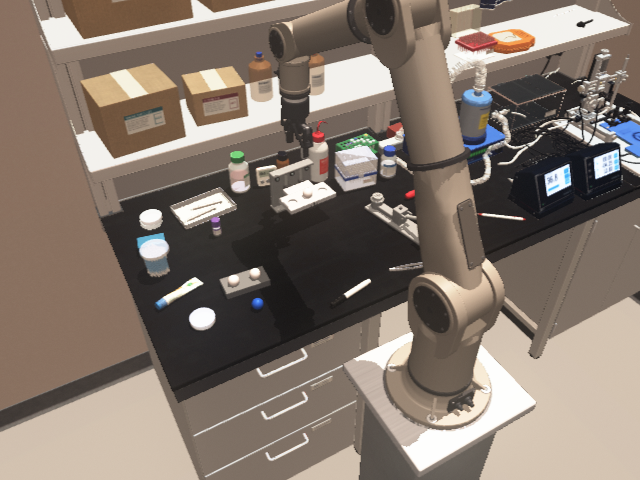

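View pics/side0.png

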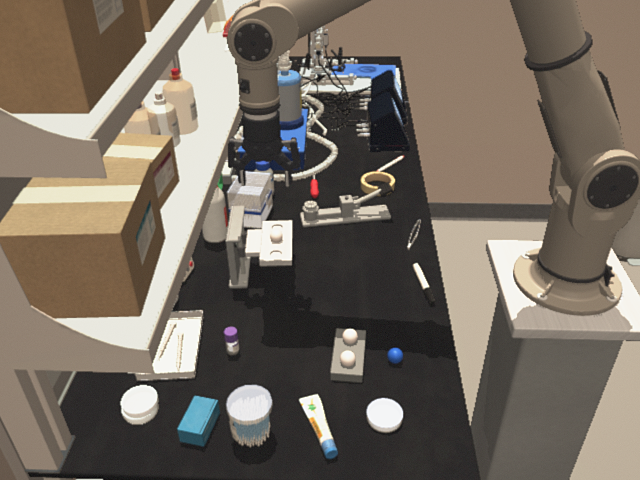

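The scene view shows the rest at (246,280) with white balls at (234,281) and (255,274). The blue ball at (258,303) is the decoy. In the side view the rest is at (348,355), the carrier at (276,243) and the jack at (350,205). I'll enlarge a crop to confirm these and get pixels.

Run:
```python
import cv2
im=cv2.imread("pics/side0.png")[165:390,220:420]
cv2.imwrite("pics/sidecrop.png",cv2.resize(im,None,fx=2.66,fy=2.66,interpolation=cv2.INTER_CUBIC))
im=cv2.imread("pics/scene0.png")[140:310,210:440]
cv2.imwrite("pics/scenecrop.png",cv2.resize(im,None,fx=3.4,fy=3.4,interpolation=cv2.INTER_CUBIC))
```

```text
(no output)
```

View pics/sidecrop.png

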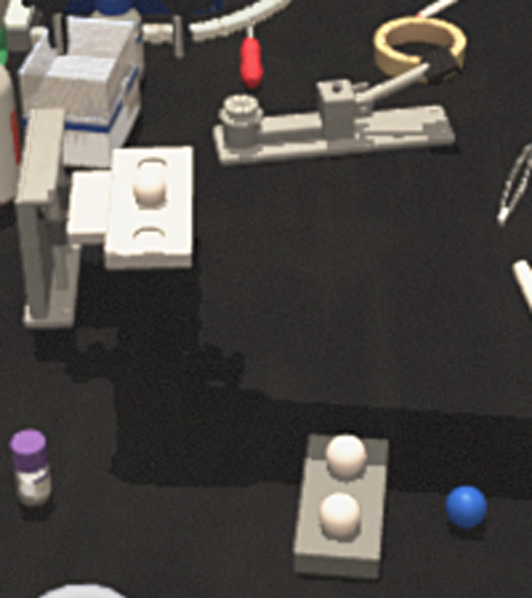

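View pics/scenecrop.png

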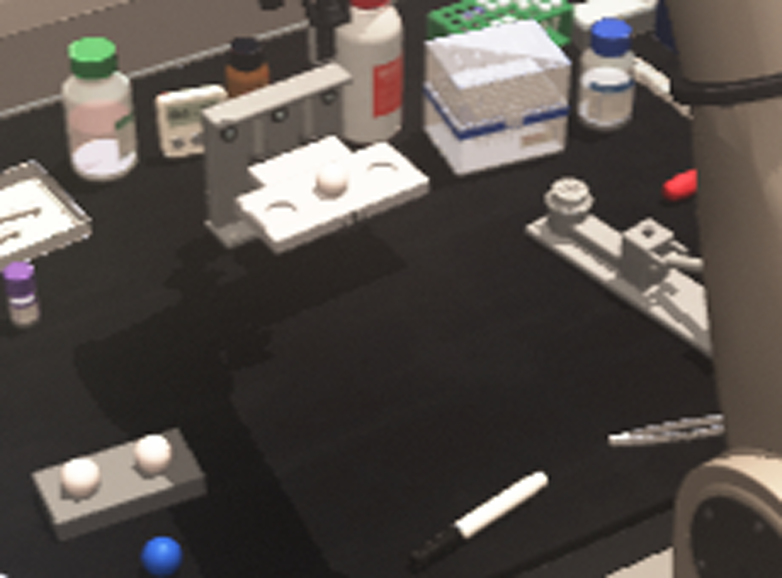

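Run:
```python
from h import *
S,C=cam("side"),cam("scene")
s=lambda u,v:(220+u/2.66,165+v/2.66)
c=lambda u,v:(210+u/3.4,140+v/3.4)
for n,a,b,z in [("b1",(346,457),(154,455),.03),("b2",(340,516),(81,478),.03),("bc",(150,186),(331,180),.094),("saddle",(241,103),(569,186),.052),("block",(338,91),(649,236),.058)]:
    print(n,onz(S,*s(*a),z).round(3),onz(C,*c(*b),z).round(3),two(S,s(*a),C,c(*b)))
print("pad",onz(S,*s(440,68),.081).round(3))
for q in [(116,150),(190,147),(192,262),(108,265)]: print("car side",onz(S,*s(*q),.084).round(3))
for q in [(240,205),(277,243),(428,181),(387,145)]: print("car scene",onz(C,*c(*q),.084).round(3))
for q in [(313,437),(388,440),(379,556),(297,550)]: print("rest",onz(S,*s(*q),.02).round(3))
```

```text
b1 [0.487 0.228 0.03 ] [0.487 0.228 0.03 ] (array([0.48716139, 0.22815685, 0.03009488]), np.float64(0.000553065686462731))
b2 [0.491 0.287 0.03 ] [0.492 0.288 0.03 ] (array([0.49142147, 0.28765771, 0.03019275]), np.float64(8.889290645814353e-05))
bc [ 0.658 -0.029  0.094] [ 0.658 -0.021  0.094] (array([ 0.65577149, -0.02007159,  0.09817935]), np.float64(0.003462037718681616))
saddle [ 0.591 -0.231  0.052] [ 0.596 -0.228  0.052] (array([ 0.59077735, -0.22473433,  0.05635868]), np.float64(0.0006017801921936318))
block [ 0.497 -0.246  0.058] [ 0.496 -0.244  0.058] (array([ 0.49653251, -0.24517869,  0.05791256]), np.float64(0.0014669246130810608))
pad [ 0.398 -0.254  0.081]
car side [ 0.696 -0.098  0.084]
car side [ 0.63  -0.105  0.084]
car side [0.614 0.063 0.084]
car side [0.682 0.07  0.084]
car scene [0.677 0.058 0.084]
car scene [0.615 0.054 0.084]
car scene [ 0.628 -0.1    0.084]
car scene [ 0.692 -0.095  0.084]
rest [0.512 0.197 0.02 ]
rest [0.455 0.198 0.02 ]
rest [0.464 0.315 0.02 ]
rest [0.522 0.312 0.02 ]
```

Ball positions agree between the two views to within 1 mm. Ball A/B are the white balls in the grey rest; the blue one is the decoy. I'll move above the near ball and check where the obstacles are.

Request:
servo_tool(
  motion=[
    [0.02,0.03,-0.025,0,-0.3],
    [0.04,0.07,-0.055,0,-0.3],
    [0.07,0.11,-0.09,0,-0.3],
    [0.1,0.15,-0.125,0,-0.3],
    [0.13,0.19,-0.155,0,-0.3],
    [0.145,0.215,-0.178,0,-0.3],
    [0.15,0.228,-0.188,0,-0.3],
    [0.15,0.228,-0.188,0,-0.3],
  ],
  force=30,
)

```text
clock: 0.95
tcp_pos: [0.4822, 0.2323, 0.2519]
orientation: [-0.007, 1.578, 0.007]
contact_force: [0.2, -0.3, 0.6]
grip_width: 0.056
```

Run:
```python
from h import *
KT,im=shot("wrist","w1")
S=cam("side"); s=lambda u,v:(220+u/2.66,165+v/2.66)
for n,q,z in [("blue",(467,507),.012),("tw1",(500,222),0),("tw2",(530,150),0),("tw3",(532,200),0),("driver",(250,85),.01),("box",(60,150),0),("box2",(135,140),0),("tape",(420,75),0),("pen",(515,265),0)]: print(n,onz(S,*s(*q),z).round(3))
for u in [(414,222),(420,225),(410,247)]: print("tw",onz(S,*u,0).round(3))
o=get_obs(); print(o["tcp_pos"],o["orientation"],o["grip_width"],o["clock"])
for z,p in [(.03,(.487,.228)),(.03,(.4915,.288))]: print(px(KT,[*p,z]))
g=cv2.cvtColor(im,cv2.COLOR_BGR2GRAY)
print(cv2.HoughCircles(cv2.medianBlur(g,3),cv2.HOUGH_GRADIENT,1,30,param1=120,param2=22,minRadius=15,maxRadius=50))
```

```text
blue [0.398 0.258 0.012]
tw1 [ 0.345 -0.114  0.   ]
tw2 [ 0.306 -0.235  0.   ]
tw3 [ 0.312 -0.15   0.   ]
driver [ 0.588 -0.333  0.01 ]
box [ 0.772 -0.221  0.   ]
box2 [ 0.699 -0.241  0.   ]
tape [ 0.41  -0.375  0.   ]
pen [ 0.336 -0.049  0.   ]
tw [ 0.32  -0.232  0.   ]
tw [ 0.306 -0.218  0.   ]
tw [ 0.339 -0.12   0.   ]
[0.48445693 0.23016869 0.25305345] [-0.00474258  1.57518344  0.00384838] 0.05533792466384354 1.0
[326.69205267 268.83940756]
[337.25985166 164.61711684]
[[[345.5 167.5  27.4]
  [183.5 206.5  24.1]
  [334.5 273.5  24. ]]]
```

View pics/w1.png

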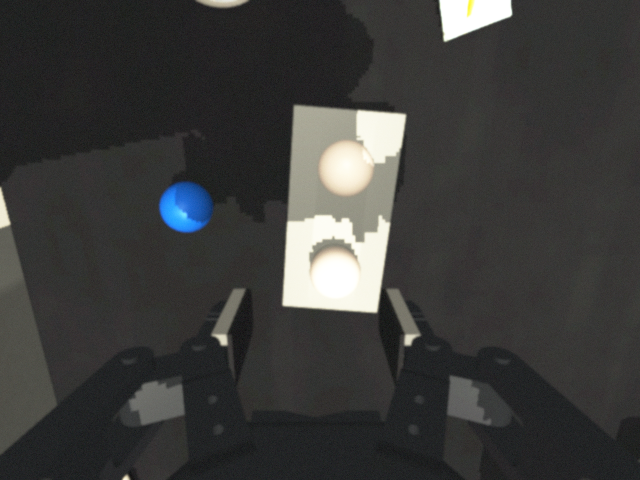

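The wrist view shows the grey rest with white balls at (335,273) and (346,168). The blue decoy at (186,207) is off the rest. I'll settle the arm and measure once more while descending.

Request:
servo_tool(
  motion=[
    [0.01,-0.001,0.004,0,-0.3],
    [0.02,-0.001,0.004,0,-0.3],
    [0.02,-0.001,0.004,0,-0.3],
    [0.02,-0.001,0.004,0,-0.3],
    [0.02,-0.001,0.004,0,-0.3],
  ],
)

```text
clock: 1.5
tcp_pos: [0.4888, 0.2287, 0.2332]
orientation: [-0.004, 1.575, 0.003]
contact_force: [0.8, 0.6, -0.4]
grip_width: 0.0557
```

Run:
```python
from h import *
KT,im=shot("wrist","w2")
o=get_obs(); print(o["tcp_pos"],o["orientation"],o["grip_width"],o["clock"])
g=cv2.cvtColor(im,cv2.COLOR_BGR2GRAY)
c=cv2.HoughCircles(cv2.medianBlur(g,3),cv2.HOUGH_GRADIENT,1,30,param1=120,param2=22,minRadius=15,maxRadius=40)[0]
for q in c: print(q,onz(KT,q[0],q[1],.03).round(4))
```

```text
[0.48875731 0.22890773 0.2333307 ] [-0.00398607  1.57461556  0.00346053] 0.055651144604952296 1.55
[332.5 163.5  29.3] [0.4957 0.287  0.03  ]
[157.5 208.5  28.3] [0.4089 0.2644 0.03  ]
[321.5 281.5  27.9] [0.491 0.225 0.03 ]
```

Request:
servo_tool(
  motion=[
    [0.02,-0.001,0,0,-0.3],
    [0.038,-0.001,0,0,-0.3],
    [0.039,-0.001,0,0,-0.3],
    [0.039,-0.001,0,0,0.6],
    [0.039,-0.001,0,0,0.6],
    [0.039,-0.001,0,0,0.6],
    [0.039,-0.001,0,0,0.6],
    [0.039,-0.001,0,0,0.6],
  ],
  force=30,
)

```text
clock: 2.35
tcp_pos: [0.4895, 0.2282, 0.1954]
orientation: [-0.003, 1.572, 0.004]
contact_force: [2.6, 0.7, 6.3]
grip_width: 0.0281
```

Request:
servo_tool(
  motion=[
    [-0.02,0,0,0,0.6],
    [-0.06,0,0,0,0.6],
    [-0.1,-0.02,0.01,0,0.6],
    [-0.1,-0.06,0.04,-1,0.6],
    [-0.1,-0.1,0.07,-2,0.6],
    [-0.1,-0.14,0.1,-3,0.6],
    [-0.1,-0.17,0.12,-4,0.6],
    [-0.1,-0.18,0.125,-5,0.6],
  ],
)

```text
clock: 3.15
tcp_pos: [0.6167, 0.0435, 0.2946]
orientation: [-0.069, 1.572, 0.067]
contact_force: [0.1, 0.3, -1.2]
grip_width: 0.0278
```

Request:
servo_tool(
  motion=[
    [0,-0.001,0.005,0,0.6],
    [0,-0.002,0.01,0,0.6],
    [0,-0.002,0.01,0,0.6],
    [0,-0.002,0.01,0,0.6],
  ],
)

```text
clock: 3.55
tcp_pos: [0.6264, 0.044, 0.2944]
orientation: [-0.07, 1.572, 0.069]
contact_force: [-0.1, 1.3, -0.7]
grip_width: 0.0276
```

Run:
```python
from h import *
KT,im=shot("wrist","w3")
o=get_obs(); print(o["tcp_pos"],o["orientation"],o["grip_width"],o["clock"])
g=cv2.cvtColor(im,cv2.COLOR_BGR2GRAY)
print(px(KT,[.655,-.021,.094]),px(KT,[.6495,.031,.084]),px(KT,[.6595,-.073,.084]))
c=cv2.HoughCircles(cv2.medianBlur(g,3),cv2.HOUGH_GRADIENT,1,30,param1=100,param2=20,minRadius=12,maxRadius=45)[0]
for q in c: print(q,onz(KT,q[0],q[1],.084).round(4),onz(KT,q[0],q[1],.094).round(4))
```

```text
[0.62635043 0.04385803 0.29444354] [-0.06992708  1.57214994  0.06868975] 0.02748219728247443 3.6
[355.97992931 384.01624277] [355.73859533 294.46151553] [351.34884373 439.44004803]
[314.5 314.5  34.3] [0.6276 0.0163 0.084 ] [0.6271 0.0221 0.094 ]
```

View pics/w3.png

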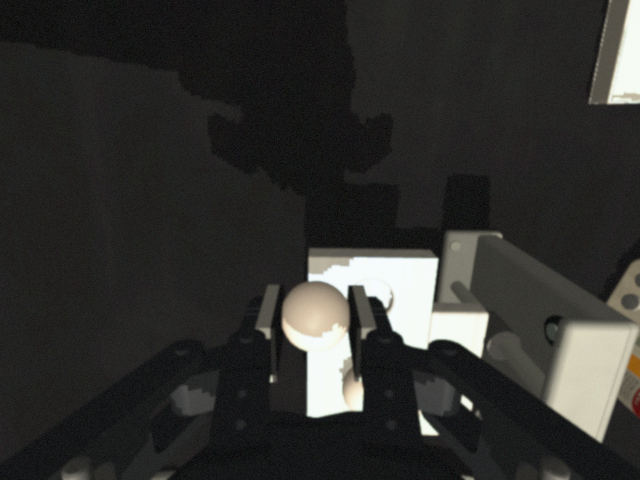

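Run:
```python
from h import *
K=cam("wrist")
for q in [(308,257),(437,257),(308,416),(377,295),(316,316)]: print(q,onz(K,*q,.084).round(4))
print("held ball at", onz(K,316,316,.294-.165).round(4))
im=cv2.imread("pics/w3.png")[235:425,290:450]
cv2.imwrite("pics/w3c.png",cv2.resize(im,None,fx=3.1,fy=3.1,interpolation=cv2.INTER_CUBIC))
print(R.from_rotvec(get_obs()["orientation"]).as_matrix().round(4))
```

```text
(308, 257) [0.621  0.0508 0.084 ]
(437, 257) [0.6905 0.057  0.084 ]
(308, 416) [ 0.6299 -0.0568  0.084 ]
(377, 295) [0.6614 0.0315 0.084 ]
(316, 316) [0.6285 0.0151 0.084 ]
held ball at [0.6261 0.0417 0.129 ]
[[-2.400e-03 -8.810e-02  9.961e-01]
 [-9.000e-04  9.961e-01  8.810e-02]
 [-1.000e+00 -7.000e-04 -2.500e-03]]
```

View pics/w3c.png

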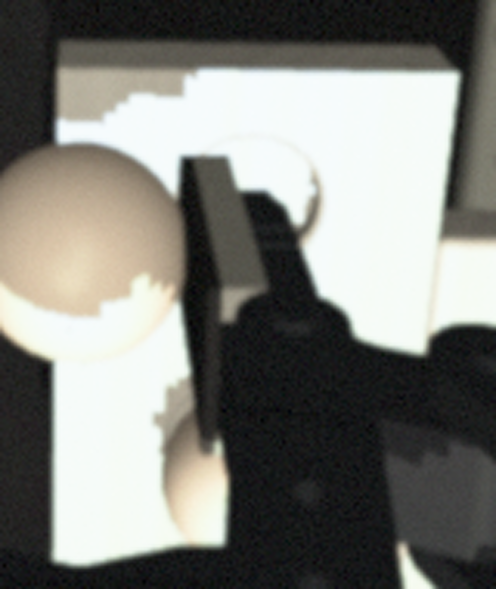

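The carrier edges in the wrist view put the left well near (0.657, 0.029). I'll lower to about 15 mm above it and compare the ball with the edges directly.

Request:
servo_tool(
  motion=[
    [0,-0.01,0.015,0,0.6],
    [0,-0.0175,0.0285,0,0.6],
    [0.01,-0.0175,0.0285,0,0.6],
    [0.02,-0.0175,0.0285,0,0.6],
    [0.02,-0.0175,0.0285,0,0.6],
    [0.02,-0.0175,0.0285,0,0.6],
  ],
)

```text
clock: 4.2
tcp_pos: [0.6554, 0.0297, 0.2736]
orientation: [-0.071, 1.574, 0.07]
contact_force: [-0.8, -0.2, -0.1]
grip_width: 0.0282
```

Run:
```python
from h import *
KT,im=shot("wrist","w4")
o=get_obs(); print(o["tcp_pos"],o["orientation"],o["grip_width"],o["clock"])
K=KT
cv2.imwrite("pics/w4c.png",cv2.resize(im[225:425,220:460],None,fx=2.9,fy=2.9,interpolation=cv2.INTER_CUBIC))
```

```text
[0.65570692 0.02948616 0.27414178] [-0.07041976  1.57299267  0.06946676] 0.027798330895448576 4.25
```

View pics/w4c.png

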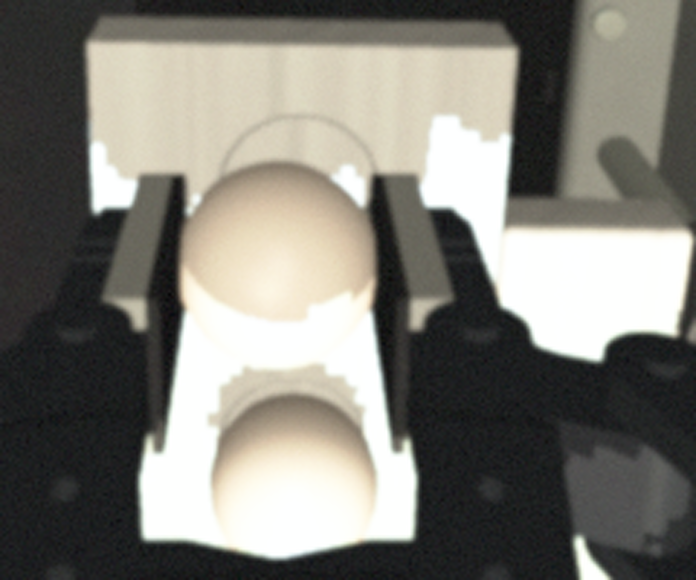

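The crop shows the well rim at x 222–375 (centre about 298,188). The held ball is centred at about (279,262) and the middle ball at x 296, so the yaw is good. A small forward correction is needed.

Run:
```python
from h import *
K=cam("wrist"); f=lambda u,v:(220+u/2.9,225+v/2.9)
Rm=K and R.from_rotvec(get_obs()["orientation"]).as_matrix(); t=get_obs()["tcp_pos"]
for n,q,z in [("well",(298.5,188),.084),("ball",(279,261),.109),("ballc",(295.5,478),.094),("edgeL",(88,42),.084),("edgeR",(517,46),.084)]:
    p=onz(K,*f(*q),z); print(n,p.round(4),(Rm.T@(p-t)).round(4))
```

```text
well [0.6588 0.0277 0.084 ] [ 0.1901 -0.002   0.0035]
ball [0.6554 0.028  0.109 ] [ 1.651e-01 -1.400e-03  1.000e-04]
ballc [ 0.663  -0.0237  0.094 ] [ 0.1802 -0.0535  0.0031]
edgeL [0.6221 0.0508 0.084 ] [ 0.1902  0.0243 -0.031 ]
edgeR [0.6918 0.0564 0.084 ] [0.19   0.0237 0.039 ]
```

Request:
servo_tool(
  motion=[
    [0.004,-0.0005,0.0035,0,0.6],
    [0.011,-0.0005,0.0035,0,0.6],
    [0.0135,-0.0005,0.0035,0,0.6],
    [0.0135,-0.0005,0.0035,0,0.6],
    [0.0135,-0.0005,0.0035,0,0.25],
    [0.0135,-0.0005,0.0035,0,0.1],
    [0.0135,-0.0005,0.0035,0,0],
    [0.0135,-0.0005,0.0035,0,0],
  ],
)

```text
clock: 5.05
tcp_pos: [0.6593, 0.0293, 0.2608]
orientation: [-0.07, 1.573, 0.069]
contact_force: [-0.1, 0.5, 0.4]
grip_width: 0.0429
```

Request:
servo_tool(
  motion=[
    [0,0,0,0,-0.1],
    [-0.02,0,0,0,-0.2],
    [-0.045,0,0,0,-0.3],
    [-0.045,0.01,0,0,-0.3],
    [-0.045,0.01,0,0,-0.3],
  ],
)

```text
clock: 5.55
tcp_pos: [0.6585, 0.0411, 0.3064]
orientation: [-0.071, 1.571, 0.072]
contact_force: [0.1, 0.4, 0.5]
grip_width: 0.0552
```

Run:
```python
from h import *
K,im=shot("wrist","w5")
o=get_obs(); print(o["tcp_pos"],o["orientation"],o["clock"])
c=cv2.HoughCircles(cv2.medianBlur(cv2.cvtColor(im,cv2.COLOR_BGR2GRAY),3),cv2.HOUGH_GRADIENT,1,30,param1=100,param2=20,minRadius=15,maxRadius=45)
for q in ([] if c is None else c[0]): print(q,onz(K,q[0],q[1],.094).round(4))
cv2.imwrite("pics/w5c.png",cv2.resize(im[200:420,200:460],None,fx=2,fy=2))
```

```text
[0.65815549 0.04039079 0.30549615] [-0.07121717  1.57307259  0.07128757] 5.6
[313.5 290.5  26.6] [0.6581 0.0277 0.094 ]
[312.5 367.5  25.4] [ 0.6621 -0.0239  0.094 ]
[635.5 190.5  36.6] [0.8184 0.0996 0.094 ]
[490.5 390.5  43.3] [ 0.774  -0.0307  0.094 ]
[584.5 365.5  25.2] [ 0.8264 -0.0073  0.094 ]
[606.5 311.5  30. ] [0.8272 0.0298 0.094 ]
[571.5 314.5  28.8] [0.8078 0.0261 0.094 ]
```

The left ball is seated: its spacing from the middle ball measures 51.8 mm against 52 nominal. Now the second ball.

Request:
servo_tool(
  motion=[
    [0,0.03,-0.015,0,-0.3],
    [0,0.07,-0.035,0,-0.3],
    [0.01,0.11,-0.06,0,-0.3],
    [0.03,0.15,-0.085,0,-0.3],
    [0.05,0.195,-0.11,0,-0.3],
    [0.06,0.24,-0.13,0,-0.3],
    [0.07,0.2615,-0.1415,0,-0.3],
    [0.07,0.2615,-0.1415,0,-0.3],
  ],
)

```text
clock: 6.4
tcp_pos: [0.489, 0.2926, 0.2336]
orientation: [-0.078, 1.578, 0.079]
contact_force: [-0.3, 0.4, -0.3]
grip_width: 0.0554
```

Request:
servo_tool(
  motion=[
    [0,0,0,0,-0.3],
    [0,0,0,0,-0.3],
  ],
)

```text
clock: 6.6
tcp_pos: [0.489, 0.2919, 0.2329]
orientation: [-0.079, 1.579, 0.078]
contact_force: [0.1, -0.0, 0.1]
grip_width: 0.056
```

Run:
```python
from h import *
K,im=shot("wrist","w6")
o=get_obs(); t=o["tcp_pos"]; M=R.from_rotvec(o["orientation"]).as_matrix(); print(t,o["clock"])
c=cv2.HoughCircles(cv2.medianBlur(cv2.cvtColor(im,cv2.COLOR_BGR2GRAY),3),cv2.HOUGH_GRADIENT,1,30,param1=100,param2=20,minRadius=15,maxRadius=45)
for q in ([] if c is None else c[0]): print(q,onz(K,q[0],q[1],.03).round(4))
print((M.T@(np.array([.494,.2885,.195])-t)).round(4))
```

```text
[0.48947885 0.29147138 0.23327329] 6.65
[331.5 289.5  25.7] [0.4961 0.2844 0.03  ]
[167.5 300.5  25.4] [0.4084 0.2686 0.03  ]
[312.5 362.5  22.1] [0.4905 0.2373 0.03  ]
[ 0.0382 -0.0034  0.0046]
```

Request:
servo_tool(
  motion=[
    [0.005,-0.004,0.005,0,-0.3],
    [0.03,-0.004,0.005,0,-0.3],
    [0.0385,-0.004,0.005,0,-0.3],
    [0.0385,-0.004,0.005,0,0.6],
    [0.0385,-0.004,0.005,0,0.6],
    [0.0385,-0.004,0.005,0,0.6],
    [0.0385,-0.004,0.005,0,0.6],
    [0.0385,-0.004,0.005,0,0.6],
  ],
  force=30,
)

```text
clock: 7.45
tcp_pos: [0.4947, 0.2881, 0.1953]
orientation: [-0.077, 1.578, 0.077]
contact_force: [1.2, 0.3, 0.0]
grip_width: 0.0281
```

Request:
servo_tool(
  motion=[
    [-0.02,0,0,0,0.6],
    [-0.06,0,0,0,0.6],
    [-0.1,-0.02,0.005,0,0.6],
    [-0.1,-0.065,0.02,0,0.6],
    [-0.1,-0.11,0.04,0,0.6],
    [-0.1,-0.155,0.06,0,0.6],
    [-0.1,-0.2,0.08,0,0.6],
    [-0.1,-0.24,0.1,0,0.6],
  ],
)

```text
clock: 8.25
tcp_pos: [0.6192, 0.0566, 0.2948]
orientation: [-0.077, 1.577, 0.076]
contact_force: [0.7, 0.3, -0.2]
grip_width: 0.0276
```

Run:
```python
from h import *
o=get_obs(); t=o["tcp_pos"]; M=R.from_rotvec(o["orientation"]).as_matrix(); print(t,o["orientation"],o["clock"],o["grip_width"])
print((M.T@(np.array([.668,-.0745,.275])-t)).round(4))
```

```text
[0.6192207  0.05656222 0.29480266] [-0.0768262   1.57722286  0.07631408] 8.25 0.02762543364098088
[ 0.0195 -0.1352  0.036 ]
```

Request:
servo_tool(
  motion=[
    [-0.015,-0.03,0.01,0,0.6],
    [-0.015,-0.075,0.02,0,0.6],
    [-0.015,-0.12,0.035,0,0.6],
    [-0.015,-0.135,0.036,0,0.6],
    [0.005,-0.135,0.036,0,0.6],
    [0.0195,-0.135,0.036,0,0.6],
    [0.0195,-0.135,0.036,0,0.6],
    [0.0195,-0.135,0.036,0,0.6],
  ],
)

```text
clock: 9.05
tcp_pos: [0.6678, -0.0731, 0.2747]
orientation: [-0.078, 1.578, 0.078]
contact_force: [-0.3, 0.5, 0.2]
grip_width: 0.0275
```

Run:
```python
from h import *
K,im=shot("wrist","w7")
o=get_obs(); t=o["tcp_pos"]; M=R.from_rotvec(o["orientation"]).as_matrix(); print(t,o["orientation"],o["clock"],o["grip_width"])
print((M.T@(np.array([.668,-.0745,.2605])-t)).round(4))
c=cv2.HoughCircles(cv2.medianBlur(cv2.cvtColor(im,cv2.COLOR_BGR2GRAY),3),cv2.HOUGH_GRADIENT,1,30,param1=100,param2=20,minRadius=15,maxRadius=45)
for q in ([] if c is None else c[0]): print(q,onz(K,q[0],q[1],.094).round(4),onz(K,q[0],q[1],.11).round(4))
cv2.imwrite("pics/w7c.png",cv2.resize(im[180:420,200:460],None,fx=2.5,fy=2.5,interpolation=cv2.INTER_CUBIC))
```

```text
[ 0.66814629 -0.07323557  0.27543013] [-0.0776706   1.57691932  0.07779499] 9.1 0.027890565364315698
[ 0.0149 -0.0013 -0.0002]
[316.5  55.5  44.4] [0.6563 0.0279 0.094 ] [0.6566 0.0253 0.11  ]
[314.5 315.5  35.5] [ 0.6666 -0.0839  0.094 ] [ 0.6658 -0.0745  0.11  ]
[318.5 190.5  35.8] [ 0.6624 -0.0238  0.094 ] [ 0.6621 -0.0208  0.11  ]
[177.5 426.5  29.3] [ 0.6001 -0.1586  0.094 ] [ 0.6065 -0.1412  0.11  ]
[501.5 134.5  20.7] [0.7338 0.0064 0.094 ] [0.7258 0.0062 0.11  ]
```

View pics/w7c.png

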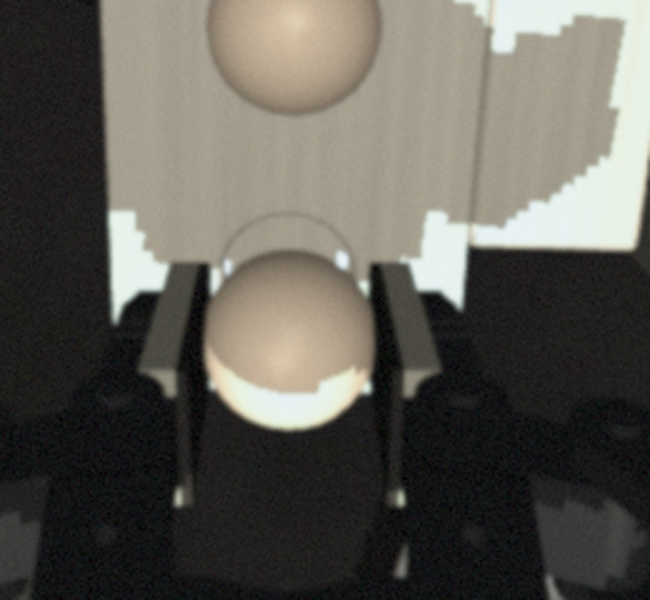

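The crop shows the right well rim at x 222–353 (centre 287) and the ball at x 290, so they line up. I'll lower and release.

Request:
servo_tool(
  motion=[
    [0.006,-0.001,-0.0005,0,0.6],
    [0.012,-0.001,-0.0005,0,0.6],
    [0.0145,-0.001,-0.0005,0,0.6],
    [0.0145,-0.001,-0.0005,0,0.6],
    [0.0145,-0.001,-0.0005,0,0.25],
    [0.0145,-0.001,-0.0005,0,0.1],
    [0.0145,-0.001,-0.0005,0,0],
    [0.0145,-0.001,-0.0005,0,0],
  ],
)

```text
clock: 9.9
tcp_pos: [0.6677, -0.0743, 0.2611]
orientation: [-0.078, 1.577, 0.078]
contact_force: [0.7, -0.8, 0.3]
grip_width: 0.0429
```

Request:
servo_tool(
  motion=[
    [0,0,0,0,-0.1],
    [-0.02,0,0,0,-0.2],
    [-0.05,0,0,0,-0.3],
    [-0.08,-0.01,-0.01,0,-0.3],
    [-0.09,-0.01,-0.02,0,-0.3],
    [-0.09,-0.01,-0.02,0,-0.3],
  ],
)

```text
clock: 10.5
tcp_pos: [0.6489, -0.087, 0.3531]
orientation: [-0.077, 1.574, 0.076]
contact_force: [-1.5, -0.3, -1.2]
grip_width: 0.0556
```

Run:
```python
from h import *
K,im=shot("wrist","w8")
o=get_obs(); t=o["tcp_pos"]; M=R.from_rotvec(o["orientation"]).as_matrix(); print(t,o["orientation"],o["clock"],o["grip_width"])
c=cv2.HoughCircles(cv2.medianBlur(cv2.cvtColor(im,cv2.COLOR_BGR2GRAY),3),cv2.HOUGH_GRADIENT,1,30,param1=100,param2=20,minRadius=15,maxRadius=35)
for q in ([] if c is None else c[0]): print(q,onz(K,q[0],q[1],.094).round(4))
# go above jack (view) target
print((M.T@(np.array([.497,-.235,.32])-t)).round(4))
```

```text
[ 0.64895368 -0.08628171  0.3514623 ] [-0.07727023  1.57600314  0.07740495] 10.55 0.055155962612599585
[348.5 147.5  24.3] [ 0.6621 -0.0235  0.094 ]
[351.5  57.5  27.1] [0.6575 0.0273 0.094 ]
[346.5 228.5  21. ] [ 0.6674 -0.0761  0.094 ]
[624.5 105.5  27.5] [0.8246 0.0173 0.094 ]
[246.5 366.5  17.6] [ 0.605  -0.1931  0.094 ]
[614.5 141.5  16.6] [ 0.826  -0.0037  0.094 ]
[635.5 224.5  25.2] [ 0.8587 -0.0543  0.094 ]
[ 0.0325 -0.1331 -0.1656]
```

All three balls are seated, in line and 51–53 mm apart. Next is the jack.

Request:
servo_tool(
  motion=[
    [0,-0.025,-0.02,0,-0.3],
    [0,-0.06,-0.05,-1,-0.3],
    [0,-0.1,-0.08,-2,-0.3],
    [0,-0.13,-0.11,-3,-0.4],
    [0,-0.145,-0.13,-3,-0.4],
    [0,-0.145,-0.13,-3,-0.4],
    [0,-0.145,-0.13,-3,-0.4],
    [0,-0.145,-0.13,-3,-0.4],
  ],
)

```text
clock: 11.35
tcp_pos: [0.5348, -0.2417, 0.3513]
orientation: [-0.119, 1.575, 0.122]
contact_force: [-0.3, 0.4, -1.1]
grip_width: 0.0594
```

Run:
```python
from h import *
K,im=shot("wrist","w9")
o=get_obs(); print(o["tcp_pos"],o["orientation"],o["clock"],o["grip_width"])
for p in [(.595,-.229,.052),(.497,-.245,.058),(.398,-.254,.081)]: print(px(K,p))
```

```text
[ 0.5348783  -0.24163301  0.35151255] [-0.1196595   1.57444688  0.12181327] 11.4 0.05991964602521591
[396.59180847 221.60392088]
[268.98939873 224.52172878]
[123.55911071 224.73865348]
```

View pics/w9.png

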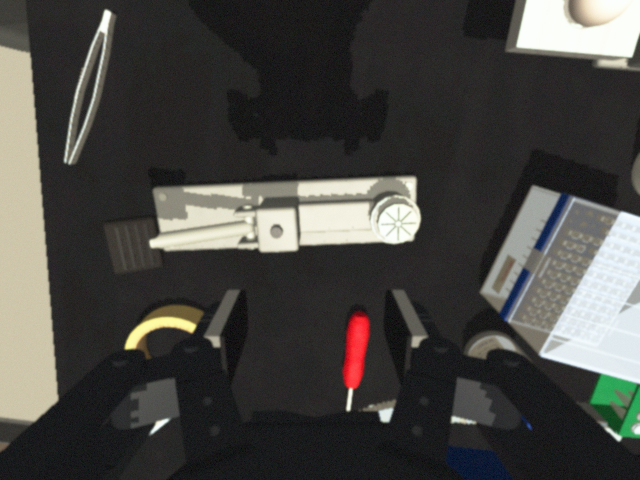

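The jack is clear in view: saddle hub (396,219), block top centre (278.5,229), press pad (132,244), plate corners (153,187) and (416,177).

Run:
```python
from h import *
K=cam("wrist")
o=get_obs();t=o["tcp_pos"]; M=R.from_rotvec(o["orientation"]).as_matrix()
s=onz(K,396,219,.052); b=onz(K,278.5,229,.058); h=onz(K,132,244,.081)
a,c=onz(K,153,187,.01),onz(K,416,177,.01)
yaw=lambda d:np.degrees(np.arctan2(d[1],d[0]))
print(s,b,h,"yaw",yaw(s-b),yaw(b-h),yaw(s-h),yaw(c-a),"d",np.linalg.norm((s-b)[:2]),np.linalg.norm((b-h)[:2]),np.linalg.norm(c-a))
print("tool yaw",yaw(M[:,2]))
```

```text
[ 0.594227   -0.22698395  0.052     ] [ 0.50477449 -0.24746545  0.058     ] [ 0.40391221 -0.26767819  0.081     ] yaw 12.896434408419031 11.331933645991736 12.069568394028478 11.050871094382604 d 0.09176733401253254 0.10286764841929918 0.2313532596695661
tool yaw 8.801394297603112
```

Request:
servo_tool(
  motion=[
    [0,0,-0.01,-8,-0.5],
    [0,0,-0.02,-16,-0.5],
    [0.01,0,-0.034,-24,-0.5],
    [0.02,0,-0.034,-32,-0.5],
    [0.03,0,-0.034,-40,-0.5],
    [0.04,0,-0.034,-48,-0.5],
    [0.05,0,-0.034,-56,-0.5],
    [0.06,0,-0.034,-64,-0.5],
  ],
)

```text
clock: 12.2
tcp_pos: [0.5019, -0.2455, 0.2911]
orientation: [-0.988, 1.338, 0.996]
contact_force: [-0.3, -0.0, -0.3]
grip_width: 0.064
```

Request:
servo_tool(
  motion=[
    [0,0,0,-8,-0.5],
    [0,0,0,-16,-0.5],
    [0,0,0,-24,-0.5],
    [0,0,0,-28.7,-0.5],
    [0,0,0,-28.7,-0.5],
    [0,0,0,-28.7,-0.5],
  ],
)

```text
clock: 12.8
tcp_pos: [0.5024, -0.2448, 0.2909]
orientation: [-1.356, 1.106, 1.367]
contact_force: [0.6, -0.7, 0.6]
grip_width: 0.0641
```

```bash
cat >> h.py <<'E'
def st(target=None):
    o=get_obs(); t=np.array(o["tcp_pos"]); M=R.from_rotvec(o["orientation"]).as_matrix()
    print("tcp",t.round(4),"zyaw",np.degrees(np.arctan2(M[1,2],M[0,2])).round(2),"down",M[:,0].round(4),"F",np.round(o["contact_force"],1),"w",round(o["grip_width"],4),"t",o["clock"],"j",np.round(o["joints"],2))
    if target is not None: print("tool shift",(M.T@(np.array(target)-t)).round(4))
E
python3 - <<'E'
from h import *
K,im=shot("wrist","w10"); st([.501,-.2465,.195])
cv2.imwrite("pics/w10c.png",im)
for p in [(.501,-.2465,.058),(.594,-.227,.052)]: print(px(K,p))
E
```

```text
tcp [ 0.5023 -0.2449  0.291 ] zyaw 101.9 down [-0.0067  0.0018 -1.    ] F [-0.5  0.3 -0.2] w 0.0642 t 12.85 j [ 0.59  0.45 -0.32  1.92  0.19  0.81  1.95]
tool shift [ 0.096   0.001  -0.0016]
[311.82734425 254.90291686]
[312.10527427 378.25273969]
```

View pics/w10.png

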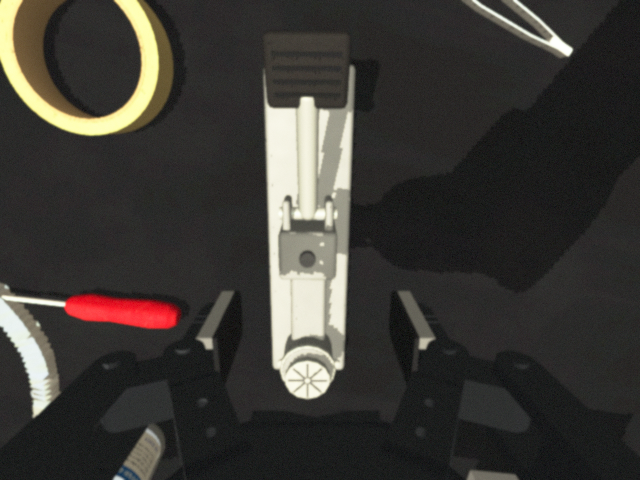

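The wrist view shows the jaws in line with the jack: block hole (307,257), saddle (308,379), pad (308,70). I'll descend, grip the block and lift slightly.

Request:
servo_tool(
  motion=[
    [0.02,0.001,-0.004,0,-0.5],
    [0.05,0.001,-0.004,0,-0.5],
    [0.08,0.001,-0.004,0,-0.5],
    [0.095,0.001,-0.004,0,-0.5],
    [0.096,0.001,-0.004,0,-0.5],
    [0.096,0.001,-0.004,0,0.1],
    [0.096,0.001,-0.004,0,0.4],
    [0.096,0.001,-0.004,0,0.4],
  ],
  force=50,
)

```text
clock: 13.65
tcp_pos: [0.5023, -0.2492, 0.1965]
orientation: [-1.358, 1.106, 1.364]
contact_force: [0.8, -0.5, 2.6]
grip_width: 0.0356
```

Request:
servo_tool(
  motion=[
    [0,0,0,0,0.5],
    [0,0,0,0,0.5],
    [-0.003,0,0,0,0.5],
    [-0.006,0,0,0,0.5],
    [-0.006,0,0,0,0.5],
  ],
)

```text
clock: 14.15
tcp_pos: [0.5023, -0.2492, 0.2028]
orientation: [-1.358, 1.106, 1.364]
contact_force: [0.1, 1.2, -6.6]
grip_width: 0.0349
```

Run:
```python
from h import *
K,im=shot("wrist","w11"); st([.570,-.035,.203])
```

```text
tcp [ 0.5023 -0.2492  0.2026] zyaw 101.89 down [-3.8e-03  5.0e-04 -1.0e+00] F [-0.5  0.4 -5.7] w 0.0351 t 14.2 j [ 0.56  0.58 -0.28  1.96  0.25  0.64  1.9 ]
tool shift [-0.0005 -0.1104  0.1956]
```

Request:
servo_tool(
  motion=[
    [0,-0.01,0.018,1,0.5],
    [0,-0.025,0.045,2,0.5],
    [0,-0.042,0.075,3,0.5],
    [0,-0.058,0.105,4,0.5],
    [0,-0.075,0.135,5,0.5],
    [0,-0.09,0.165,6,0.5],
    [0,-0.105,0.19,6.6,0.5],
    [0,-0.11,0.1996,6.6,0.5],
  ],
)

```text
clock: 15.0
tcp_pos: [0.5697, -0.0269, 0.2026]
orientation: [-1.277, 1.161, 1.284]
contact_force: [1.2, 0.7, -5.8]
grip_width: 0.0353
```

Run:
```python
from h import *
st([.5691,-.0312,.1968])
```

```text
tcp [ 0.5697 -0.0269  0.2026] zyaw 95.56 down [-0.0024  0.0031 -1.    ] F [ 1.2  0.7 -5.8] w 0.0353 t 15.0 j [ 0.13  0.59 -0.25  1.94  0.23  0.65  1.41]
tool shift [ 0.0058  0.001  -0.0043]
```

Request:
servo_tool(
  motion=[
    [0,0.001,-0.0043,0,0.5],
    [0,0.001,-0.0043,0,0.5],
    [0,0.001,-0.0043,0,0.5],
  ],
)

```text
clock: 15.3
tcp_pos: [0.5686, -0.0335, 0.2024]
orientation: [-1.275, 1.164, 1.282]
contact_force: [-0.6, -0.1, -6.5]
grip_width: 0.0353
```

Run:
```python
from h import *
K,im=shot("wrist","w12"); st([.5691,-.0312,.1968])
b=cv2.resize(im,None,fx=.5,fy=.5); 
def get(n): return shot(n,n+"12")[1]
S=cam("side"); a=get("side"); C=cam("scene"); c=get("scene")
A=cv2.resize(a[170:320,220:420],(400,300),interpolation=cv2.INTER_CUBIC); B=cv2.resize(c[150:300,230:430],(400,300),interpolation=cv2.INTER_CUBIC)
W=cv2.resize(im[150:480,100:540],(400,300))
cv2.imwrite("pics/m12.png",np.vstack([np.hstack([A,B]),np.hstack([W,cv2.resize(im,(400,300))])]))
```

```text
tcp [ 0.5687 -0.0334  0.2024] zyaw 95.4 down [-0.0032  0.0019 -1.    ] F [-0.1 -0.2 -5.8] w 0.0356 t 15.35 j [ 0.14  0.59 -0.25  1.94  0.23  0.65  1.42]
tool shift [ 0.0056 -0.0007  0.0021]
```

View pics/m12.png

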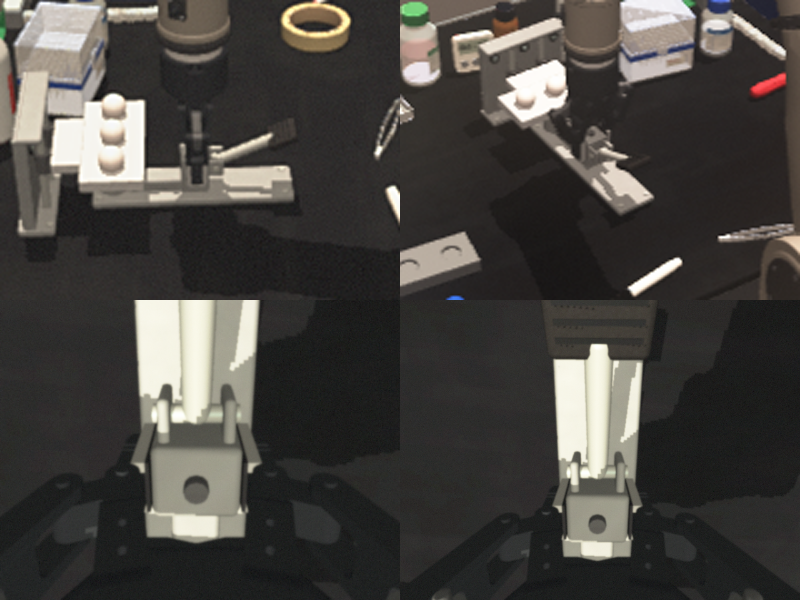

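The montage shows all three wells with balls and the jack under the carrier, gripped squarely, with the block hole at wrist pixel (315,357). I'll use that to check the fore-aft offset.

Run:
```python
from h import *
K=cam("wrist"); o=get_obs(); M=R.from_rotvec(o["orientation"]).as_matrix()
im=cv2.imread("pics/w12.png"); g=cv2.cvtColor(im,cv2.COLOR_BGR2GRAY)
sub=cv2.threshold(g[340:378,290:340],0,255,cv2.THRESH_OTSU+cv2.THRESH_BINARY_INV)[1]
n,l,s,c=cv2.connectedComponentsWithStats(sub); k=[i for i in range(1,n) if s[i,0]>0 and s[i,1]>0 and s[i,0]+s[i,2]<50 and s[i,1]+s[i,3]<38]
for i in k: print(s[i],c[i]+[290,340])
p=onz(K,315,357.5,.064); print((M.T@(p-o["tcp_pos"])).round(4))
print(px(K,o["tcp_pos"]+M@[.139,0,0]))
```

```text
[ 11   3  29  32 733] [315.34242838 358.01637108]
[ 0.1385 -0.0026 -0.0002]
[315.47433724 350.3977972 ]
```

Request:
servo_tool(
  motion=[
    [0,0,0.002,0,0.5],
    [0.002,0,0.0025,0,0.5],
    [0.004,0,0.0025,0,0.5],
    [0.006,0,0.0025,0,0.5],
    [0.006,0,0.0025,0,0.5],
  ],
)

```text
clock: 15.95
tcp_pos: [0.5686, -0.0301, 0.1966]
orientation: [-1.276, 1.163, 1.282]
contact_force: [-0.5, 0.0, -4.2]
grip_width: 0.0354
```

Run:
```python
from h import *
st([.5684,-.0313,.1968])
```

```text
tcp [ 0.5686 -0.0301  0.1966] zyaw 95.45 down [-0.0029  0.0023 -1.    ] F [-0.5  0.  -4.2] w 0.0354 t 15.95 j [ 0.14  0.6  -0.25  1.94  0.23  0.63  1.41]
tool shift [-0.0002  0.0003 -0.0011]
```

Request:
servo_tool(
  motion=[
    [0.001,0,-0.001,0,0.5],
    [0.0015,0,-0.001,0,0.5],
    [0.0015,0,-0.001,0,0.3],
    [0.0015,0,-0.001,0,0.1],
    [0.0015,0,-0.001,0,-0.2],
    [0.0015,0,-0.001,0,-0.4],
    [0.0015,0,-0.001,0,-0.5],
    [0.0015,0,-0.001,0,-0.5],
  ],
)

```text
clock: 16.75
tcp_pos: [0.5688, -0.0312, 0.1951]
orientation: [-1.276, 1.163, 1.282]
contact_force: [-1.0, 0.3, -0.4]
grip_width: 0.064
```

Request:
servo_tool(
  motion=[
    [-0.03,0,0,0,-0.5],
    [-0.075,0.0,0,0,-0.3],
    [-0.09,0.03,0,0,0.2],
    [-0.09,0.07,0,0,0.7],
    [-0.09,0.095,0,0,1],
    [-0.09,0.1,0,0,1],
    [-0.09,0.1,0,0,1],
    [-0.09,0.1,0,0,1],
  ],
)

```text
clock: 17.55
tcp_pos: [0.4707, -0.0408, 0.2856]
orientation: [-1.276, 1.161, 1.281]
contact_force: [-0.1, 0.2, -0.5]
grip_width: -0.0002
```

Run:
```python
from h import *
K,im=shot("wrist","w13"); st()
g=cv2.cvtColor(im,cv2.COLOR_BGR2GRAY)
# expected features, if jack axis at yaw 5.4 & block at (.5684,-.031)
f=np.array([np.cos(np.radians(5.4)),np.sin(np.radians(5.4)),0]); b=np.array([.5684,-.0311,0])
for n,p in [("hole",b+[0,0,.058]),("pad",b-.1*f+[0,0,.081])]: print(n,px(K,p))
cv2.imwrite("pics/w13c.png",im)
c=cv2.HoughCircles(cv2.medianBlur(g,3),cv2.HOUGH_GRADIENT,1,30,param1=100,param2=14,minRadius=6,maxRadius=40)
print([] if c is None else c[0][:10])
h,s,v=cv2.split(cv2.cvtColor(im,cv2.COLOR_BGR2HSV))
```

```text
tcp [ 0.4708 -0.0407  0.2855] zyaw 95.45 down [-0.0013  0.0027 -1.    ] F [ 0.1 -0.2  0.7] w 0.0004 t 17.6 j [ 0.22  0.33 -0.31  2.12  0.15  0.71  1.48]
hole [314.98651393 393.78444679]
pad [315.22143059 271.78241639]
[[326.5 313.5  29.4]
 [188.5 428.5  32.7]
 [342.5 359.5  31.6]
 [400.5 396.5  18.5]
 [289.5 325.5  11.8]
 [233.5 384.5  19.9]
 [340.5 275.5  16.6]
 [133.5 464.5  14.1]
 [ 29.5 479.5  25.1]
 [315.5 383.5  13. ]]
```

The jack is on the bench and released. The press pad should be at about (0.469, -0.040), and the shut fingertips are above it. First stroke, following the handle's arc.

Request:
servo_tool(
  motion=[
    [0.015,0.002,0,0,1],
    [0.028,0.002,0,0,1],
    [0.033,0.003,0,0,1],
    [0.038,0.005,0,0,1],
    [0.043,0.0065,0,0,1],
    [0.048,0.008,0,0,1],
    [0.053,0.0095,0,0,1],
    [0.053,0.0095,0,0,1],
  ],
)

```text
clock: 18.4
tcp_pos: [0.462, -0.0413, 0.2328]
orientation: [-1.277, 1.16, 1.28]
contact_force: [0.8, -0.0, 6.3]
grip_width: 0.0005
```

Request:
servo_tool(
  motion=[
    [0.004,0.0008,0,0,1],
    [0.008,0.0015,0,0,1],
    [0.012,0.002,0,0,1],
    [0.012,0.002,0,0,1],
  ],
)

```text
clock: 18.8
tcp_pos: [0.4603, -0.0414, 0.2211]
orientation: [-1.278, 1.159, 1.279]
contact_force: [0.2, -0.1, 6.1]
grip_width: 0.0002
```

```bash
cat > jk.py <<'E'
from h import *
def car(n):
    """carrier look from side cam: ball pixels"""
    K,im=shot("side",n); hsv=cv2.cvtColor(im[215:275,262:292],cv2.COLOR_BGR2HSV)
    st(); return K,im
E
python3 - <<'E'
from h import *
st()
K,im=shot("side","s14"); a=cv2.imread("pics/side12.png")
# vertical shift of carrier crop between side12 and now
t=a[212:262,258:294]; r=cv2.matchTemplate(im[180:300,245:310],t,cv2.TM_CCOEFF_NORMED); _,m,_,l=cv2.minMaxLoc(r); print(m,l[0]+245-258,l[1]+180-212)
P=np.array([.663,-.0235,.094]); print(px(K,P+[0,0,.02])-px(K,P))
E
```

```text
tcp [ 0.4603 -0.0414  0.2211] zyaw 95.47 down [ 0.0019  0.0029 -1.    ] F [ 0.2 -0.1  6.1] w 0.0002 t 18.8 j [ 0.19  0.43 -0.28  2.18  0.21  0.55  1.42]
0.9390807151794434 0 -6
[-0.46347299 -7.21968162]
```

The force is 6 N and the carrier has risen about 16 mm, judged by the ball shift in the side view. I'll continue to the stop.

Request:
servo_tool(
  motion=[
    [0.002,0,0,0,1],
    [0.004,0.0003,0,0,1],
    [0.005,0.0003,0,0,1],
    [0.0055,0.0003,0,0,1],
    [0.0055,0.0003,0,0,1],
  ],
)

```text
clock: 19.35
tcp_pos: [0.4602, -0.0413, 0.2171]
orientation: [-1.279, 1.159, 1.278]
contact_force: [-6.1, 1.0, 20.7]
grip_width: -0.0001
```

The stop is reached: 20.7 N at TCP z 0.217, matching the pad at 44 mm. I'll let the handle up fully along the arc, then check.

Request:
servo_tool(
  motion=[
    [-0.005,-0.0003,0,0,1],
    [-0.011,-0.001,0,0,1],
    [-0.017,-0.0025,0,0,1],
    [-0.023,-0.0045,0,0,1],
    [-0.029,-0.0065,0,0,1],
    [-0.036,-0.0095,0,0,1],
    [-0.045,-0.0095,0,0,1],
    [-0.068,-0.0095,0,0,1],
  ],
)

```text
clock: 20.15
tcp_pos: [0.4688, -0.0406, 0.2845]
orientation: [-1.277, 1.161, 1.281]
contact_force: [-0.3, -0.1, 0.3]
grip_width: 0.0001
```

Request:
servo_tool(
  motion=[
    [0,0,0,0,1],
    [0,0,0,0,1],
    [0,0,0,0,1],
  ],
)

```text
clock: 20.45
tcp_pos: [0.4684, -0.0406, 0.284]
orientation: [-1.276, 1.162, 1.282]
contact_force: [0.0, 0.5, 0.3]
grip_width: -0.0001
```

Run:
```python
from h import *
st()
a=cv2.imread("pics/side12.png"); K,im=shot("side","s15")
def mt(a,im,x0,x1,y0,y1,n):
    t=a[y0:y1,x0:x1]; r=cv2.matchTemplate(im[y0-25:y1+25,x0-15:x1+15],t,cv2.TM_CCOEFF_NORMED); _,m,_,l=cv2.minMaxLoc(r); print(n,round(m,3),l[0]-15,l[1]-25)
mt(a,im,258,294,212,262,"carrier")
Kw,w=shot("wrist","w15"); w0=cv2.imread("pics/w13.png")
mt(w0,w,270,365,40,200,"jack rear (wrist)")
print(px(Kw,[.46,-.041,.01]))
```

```text
tcp [ 0.4684 -0.0406  0.284 ] zyaw 95.47 down [-0.0019  0.0025 -1.    ] F [0.  0.5 0.3] w -0.0001 t 20.45 j [ 0.22  0.33 -0.31  2.12  0.15  0.71  1.48]
carrier 0.997 0 0
jack rear (wrist) 0.953 0 4
[314.99942421 224.34630762]
```

The carrier is fully down with the balls unchanged, and the jack has slipped less than 1 mm. Second stroke, this time holding.

Request:
servo_tool(
  motion=[
    [0.014,0,0,0,1],
    [0.027,0,0,0,1],
    [0.032,0.001,0,0,1],
    [0.037,0.003,0,0,1],
    [0.042,0.0045,0,0,1],
    [0.047,0.006,0,0,1],
    [0.052,0.007,0,0,1],
    [0.057,0.008,0,0,1],
  ],
)

```text
clock: 21.35
tcp_pos: [0.4604, -0.0412, 0.2271]
orientation: [-1.277, 1.162, 1.281]
contact_force: [-1.5, 0.1, 5.7]
grip_width: -0.0002
```

Request:
servo_tool(
  motion=[
    [0.003,0,0,0,1],
    [0.006,0,0,0,1],
    [0.008,0,0,0,1],
    [0.0095,0,0,0,1],
    [0.0105,0,0,0,1],
    [0.0105,0,0,0,1],
  ],
)

```text
clock: 21.95
tcp_pos: [0.46, -0.0411, 0.2173]
orientation: [-1.277, 1.163, 1.282]
contact_force: [-5.1, -0.1, 16.6]
grip_width: -0.0001
```

Request:
servo_tool(
  motion=[
    [0.0005,0,0,0,1],
    [0.0007,0,0,0,1],
    [0.0007,0,0,0,1],
    [0.0007,0,0,0,1],
    [0.0007,0,0,0,1],
  ],
)

```text
clock: 22.45
tcp_pos: [0.4599, -0.041, 0.2175]
orientation: [-1.277, 1.163, 1.281]
contact_force: [-4.1, -0.4, 14.9]
grip_width: 0.0002
```

Run:
```python
from h import *
st()
a=cv2.imread("pics/side12.png"); K,im=shot("side","s16")
t=a[212:262,258:294]; r=cv2.matchTemplate(cv2.resize(im[187:287,243:309],None,fx=4,fy=4,interpolation=cv2.INTER_CUBIC),cv2.resize(t,None,fx=4,fy=4,interpolation=cv2.INTER_CUBIC),cv2.TM_CCOEFF_NORMED); _,m,_,l=cv2.minMaxLoc(r); print(m,l[0]/4-15,l[1]/4-25)
P=np.array([.663,-.0235,.094]); print(px(K,P+[0,0,.02])-px(K,P))
d=cv2.absdiff(a,im).max(2); d[150:300,180:430]=0; d[:150]=0; print("other changes",(d>60).sum())
st()
```

```text
tcp [ 0.4599 -0.041   0.2175] zyaw 95.47 down [-0.0022  0.0012 -1.    ] F [-4.1 -0.4 14.9] w 0.0002 t 22.45 j [ 0.18  0.44 -0.27  2.18  0.22  0.55  1.41]
0.9398909211158752 -0.25 -7.25
[-0.46347299 -7.21968162]
other changes 415
tcp [ 0.4599 -0.0411  0.2175] zyaw 95.47 down [-0.0023  0.0012 -1.    ] F [-4.6  1.3 14.2] w -0.0 t 22.5 j [ 0.18  0.44 -0.27  2.18  0.22  0.55  1.41]
```

The carrier shift is 7.25 px, against 7.22 px predicted for 20 mm, so it is up. I'll firm the hold slightly and do the last check.

Request:
servo_tool(
  motion=[
    [0.001,0,0,0,1],
    [0.0018,0,0,0,1],
    [0.0018,0,0,0,1],
    [0.0018,0,0,0,1],
  ],
)

```text
clock: 22.9
tcp_pos: [0.4598, -0.0409, 0.217]
orientation: [-1.278, 1.163, 1.281]
contact_force: [-7.1, 0.2, 20.9]
grip_width: 0.0003
```

Run:
```python
from h import *
st()
a=cv2.imread("pics/side0.png"); K,im=shot("side","s17")
for n,(x0,x1,y0,y1) in dict(vial=(222,244,322,360),dish=(362,408,395,436),tape=(358,398,168,196),driver=(306,322,175,200),pen=(410,438,258,306),tweez=(402,426,216,252)).items():
    t=a[y0:y1,x0:x1]; r=cv2.matchTemplate(im[y0-8:y1+8,x0-8:x1+8],t,cv2.TM_CCOEFF_NORMED); _,m,_,l=cv2.minMaxLoc(r); print(n,round(m,3),l[0]-8,l[1]-8)
```

```text
tcp [ 0.4598 -0.0409  0.217 ] zyaw 95.47 down [-1.8e-03  5.0e-04 -1.0e+00] F [-7.1  0.2 20.9] w 0.0003 t 22.9 j [ 0.18  0.44 -0.27  2.18  0.22  0.55  1.41]
vial 0.999 0 0
dish 1.0 0 0
tape 0.404 0 0
driver 0.999 0 0
pen 0.995 0 0
tweez 0.997 0 0
```

```bash
python3 -c "
from bench import *
print(hand_in())"
```

```text
the job is handed in; nothing more can be done
None
```

I did the job in the order asked and handed it in at about 23 s. At hand-in the arm was still holding the jack handle down with about 21 N, and the carrier was up.

- **Balls:** Both white balls from the grey rest went into the empty wells. The wrist camera then showed three balls in line, 51–53 mm apart against a nominal 52 mm.
- **Jack:** I lifted it by its block and set it under the carrier. From camera and grip readings its saddle should be within about 2 mm of the lift pad's centre; I could not see this directly because the carrier hides it.
- **First stroke:** I pressed the handle to its stop (about 21 N, fingertips at the 44 mm pad height) and let it come fully up. The carrier came right back down and the jack slipped less than 1 mm.
- **Second stroke:** I pressed to the stop again. The carrier's shift in the side view was 7.25 px, against 7.22 px predicted for a 20 mm rise. That was measured at about 15 N, just before I firmed the hold to 21 N.
- **Bystanders:** In the last check the vial, dish, driver, pen and tweezers had not moved.
- **Check that disagreed:** The tape roll matched poorly (0.40), because its reference picture also contained the jack's handle, which has since moved away. The best match was still at zero shift, and the roll looked undisturbed in the last picture I viewed, taken before the jack was set down.

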